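# Clear the card press and gauge its feed throat

### The job

First move the two finished cartons from the card press's catch tray into the tote and let go of them, then take the taper gauge (rectangular handle) from the wooden stand and slide its blade straight down between the press's two upright plates until it drags snugly and the sprung front plate has given about 2 mm, without ramming it. Finish while holding the gauge still and upright at that depth; do not let go. Leave the round-handled burnisher in the stand alone.

Things in the scene. Friction and masses are not known exactly. Their poses are not given: they have to be found in the camera images.
- press: Bench card press, grey painted metal, fixed to the table, 285 mm (x) by 250 mm (y), origin at the centre of its underside; its x axis points from the catch tray (robot's side) to the feed throat behind it. Two grey side cheeks stand beside the throat (53 to 75 mm either side of its middle, tops 112 mm above the table).
- tray (a point): Centre of the inner floor of the press's open aluminium catch tray, 17 mm above the table; the tray is 126 mm (press x) by 240 mm (press y) outside, walls 5 mm thick, rims 34 mm above the table. Axes as the press.
- throat (a point): Nominal middle of the throat's top, 130 mm above the table, axes as the press: a slot across the press's x between two vertical steel plates 70 mm wide (y), under 45 degree lead-in lips 8 mm high. Below the plates it is open; nothing stops the blade within its length. Both plates ride on a floating head that follows the blade up to 6 mm along x under a light force (0.15 N per mm).
- front_edge (a point): Centre of the inner top edge of the sprung front plate (the one nearer the tray), where the slot begins under the lip, 130 mm above the table; axes as the press. Moves with the plate.
- rear_edge (a point): The same point on the rear plate, which is firmly clamped at a setting that differs each time: the slot, when empty, is 4.5 to 7.5 mm wide (from front_edge to rear_edge along the press's x). The middle of the slot is midway between the two points.
- spring_plate (a joint): How far the sprung front plate is pushed back (m), opening the slot: 0 untouched, stop at 0.008. Spring about 1 N plus 1.5 N per mm; at 2 mm the blade resists being pushed down with several newtons (mostly friction, which varies). Snug is about 0.002 (0.001 to 0.004 will do); over 0.006 is ramming.
- gauge: Taper gauge, 120 g, upright in one slot of the stand, handle's underside on the stand's top. Origin at the blade's tip, z up to the handle. Steel blade 80 mm long, 24 mm wide (y), thickness (x) growing evenly from 2 mm at the tip to 11.6 mm. Handle: black block 18 mm thick (x), 34 mm wide (y), 80 to 125 mm above the tip; grip it across the 18 mm. Symmetric: fits the press either way round.
- stand: Wooden tool stand, fixed to the table, 60 mm (x) by 150 mm (y) by 90 mm high, origin at the centre of its underside, with two through slots at y +40 and -40 mm; the tools stand 10 mm above the table in it.
- carton_a: Closed cardboard carton, 60 mm (x) by 36 mm (y) by 30 mm high, 40 g, lying in the catch tray; origin at the centre of its underside.
- carton_b: The other finished carton, the same.
- carton_a_mid (a point): Middle of carton_a, 15 mm above its underside.
- carton_b_mid (a point): Middle of carton_b, 15 mm above its underside.
- tote: Open grey plastic tote, 210 mm (x) by 150 mm (y) by 60 mm high outside, walls and floor 5 mm, 0.8 kg, loose on the table; origin at the centre of its underside.
- burnisher: Burnisher in the stand's other slot: round turned black handle up to 34 mm across and 52 mm high, flat straight blade; origin at the blade's tip. Not to be moved.
Mind the look-alikes: they are no part of the job. Leave any orange or red look-alike of the carton_a alone.

How it is judged:
On the way, in this order (a step that is already met when the one before it is completed fails the run):
1. both cartons lie in the tote, let go and at rest (x of carton_a_mid in the frame of tote between -0.1 and 0.1 m and y of carton_a_mid in the frame of tote between -0.07 and 0.07 m and z of carton_a_mid in the frame of tote between 0.005 and 0.065 m and x of carton_b_mid in the frame of tote between -0.1 and 0.1 m and y of carton_b_mid in the frame of tote between -0.07 and 0.07 m and z of carton_b_mid in the frame of tote between 0.005 and 0.065 m and linear speed of each of carton_a, carton_b below 0.02 m/s and contact force between each of carton_a, carton_b and the fingers below 0.1 N), for 0.2 s.
2. the gauge, held in the fingers, sits snugly between the plates (value of joint spring_plate between 0.001 and 0.004 m and z of gauge in the frame of front_edge between -0.078 and -0.018 m and y of gauge in the frame of press between -0.023 and 0.023 m and x of gauge in the frame of front_edge above 0 m and x of gauge in the frame of rear_edge below 0 m and angle between gauge's own z axis and vertical below 0.12 rad and contact force between gauge and the fingers above 1.5 N and linear speed of gauge below 0.01 m/s), for 0.3 s.
At the end, for the whole second after the job is handed in: Cartons let go, at rest in the tote, middles at most 65 mm up. Gauge still gripped, at rest, upright within 0.12 rad; tip between the plates, 18 to 78 mm below the top of the slot and within 23 mm of its middle sideways; sprung plate pushed back 1 to 4 mm (all of step 1 and all of step 2); the arm keeps its last pose, push and grip.
It fails at once if the gauge is rammed in: the sprung plate is pushed back over 6 mm (value of joint spring_plate above 0.006 m).
It fails at once if the burnisher is moved more than 40 mm (distance of burnisher from where it was at the start of the episode above 0.04 m).
It also fails if it takes over 72 s, if anything falls off the work surface, if the arm or the gripper's body presses on something with over 40 N, if the wrist force passes 120 N, or if a joint passes its speed limit or range.

### The arm

A 6-joint arm with a two-finger parallel gripper is mounted at the origin on the work surface. World frame = base frame: x ahead of the robot, y to its left, z up, the work surface at z = 0. Lengths are in m, angles in rad, forces in N, time in s.
With the tool pointing down it reaches from about 0.35 to 0.95 m from the base axis. Payload 17.4 kg.
Tool frame: the origin (TCP) lies midway between the tips of the shut fingers; the grasp point (between the pads) lies 19 mm behind it (bot.grasp_offset is the distance from the TCP to the grasp point, in m); z points along the fingers, y is the line along which they close (so a half turn about z gives the same grasp; the last joint's range is limited). The gripper opens to 93 mm and grips with 3 to 60 N. Pads are 15 mm wide; open, the fingers measure 128 mm over their backs; the gripper's body (75 mm by 188 mm) begins 65 mm behind the grasp point.
Start: joints at [-1.14, 0.116, 1.442, -0, 1.584, -0.038], TCP at [0.305, -0.602, 0.219] pointing down, gripper open.
Joint ranges: [-2.83, 2.83], [-0.83, 2.19], [0.07, 2.5], [-1.14, 4.28], [0.01, 3], [-2.97, 2.97]. Speed limits (rad/s): [1.89, 1.89, 2.22, 3.14, 3.14, 3.14].

### API

Orientations are given as a unit quaternion [x, y, z, w].
In Python, from plant import bot, viewer, ticket gives the robot as it stands.
- The arm moves only by the tool apply_moves, never from a script. Its argument "steps" is a list of rows, each a list of 3 entries, a list of its own where there are three numbers: the shift along the tool's x, y, z in m, then the turn, a rotation vector about the tool's x, y, z in degrees, then the closure in counts, from 0 (fully open) to 255 (shut). In form: [[[tx, ty, tz], [wx, wy, wz], jaw], ...]. A call has 1 to 10 rows; each row shifts and turns the commanded pose from where the row before left it, along the tool's axes as they then stand; what a row does not reach is not made up. A row lasts 1/8 s, in which the tool goes at most 62.5 mm and 10.7 degrees, less where a joint would pass 70% of its speed; a pose out of reach is approached as far as the arm can. A call with a gripper value outside its range is refused whole. The fingers move at their own pace and stop on an object; the grip force is fixed at half the most. Time passes only in rows, so rows that do not move let the fingers close. It gives the time, the measured TCP pose, the force, the opening and the grip force at its end, in the units of the state.
- bot.get_state(): the state, without advancing time (a new reading comes with each control period).
- viewer.grab_frame(name): name is "side" or "top" or "wrist"; returns a dict with "pixels" (400x640x3 uint8, red, green, blue), "fx", "fy", "cx", "cy" (pixels), "cam_to_world" (4x4, takes a point from camera to world coordinates). Camera axes: x right, y up, looking along -z (the intrinsics and any distortion apply to the point x, -y, -z); pixel columns grow to the right and rows downward; lengths in m; the calibration is good to about 2 mm. A picture is of the moment at which its call begins. There is no depth.
- ticket.hand_in(): hands the job in; it is judged then, once.
The state is a dict: "time_s": time; "q": joint angles; "dq": joint speeds; "joint_torque": joint torques, N m; "eef_pos": TCP position; "ee_rot": TCP orientation; "contact_force": force on the tool from outside, world axes, zero at the start; "moment": the same for the moment, N m; "finger_gap": finger opening in m; "finger_force": force on a finger pad.
Only numpy, scipy, OpenCV 4.12 (cv2) and the standard library are available. Lean on these libraries where they do the work, as an engineer would, in place of code of your own. Each camera call takes 0.05 s, during which the arm holds its last target. There are 200 camera calls.

## Working session

There is one attempt and no reset: what is moved stays moved. The work goes in short steps, Python scripts to look and compute and a tool call to move; the robot and the scene stay as the last step left them, time stands still between calls to the robot, and variables do not carry over. Pictures are saved under pics/ and viewed, at most 10 in all, crops included, and the job is handed in when it is done.

Besides the shell and the picture viewer there is one more tool, called after "Emit:" by a JSON object that holds its "api" and its "payload". apply_moves: Moves the arm, as the interface text tells. Its arguments: {"type":"object","properties":{"steps":{"type":"array","items":{"type":"array"}}},"required":["steps"]}

```bash
mkdir -p pics; ls
cat > h.py <<'E'
import numpy as np, cv2
from plant import bot, viewer, ticket
def grab(n,f):
    d=viewer.grab_frame(n); cv2.imwrite(f'pics/{f}.png',cv2.cvtColor(d['pixels'],cv2.COLOR_RGB2BGR))
    np.savez(f'pics/{f}.npz',**d); return d
def load(f): return dict(np.load(f'pics/{f}.npz',allow_pickle=True))
def ray(d,u,v):
    T=d['cam_to_world']; r=T[:3,:3]@np.array([(u-d['cx'])/d['fx'],-(v-d['cy'])/d['fy'],-1.]); return T[:3,3],r
def plane(d,u,v,z):
    o,r=ray(d,u,v); return o+r*(z-o[2])/r[2]
def tri(d1,p1,d2,p2):
    o1,r1=ray(d1,*p1); o2,r2=ray(d2,*p2)
    s=np.linalg.lstsq(np.stack([r1,-r2],1),o2-o1,rcond=None)[0]
    a,b=o1+r1*s[0],o2+r2*s[1]; return (a+b)/2,np.linalg.norm(a-b)
def proj(d,p):
    T=d['cam_to_world']; c=T[:3,:3].T@(np.asarray(p)-T[:3,3]); return np.array([d['cx']-d['fx']*c[0]/c[2], d['cy']+d['fy']*c[1]/c[2]])
E
python3 - <<'E'
from h import *
for n in('side','top'):
    d=grab(n,n+'0'); print(n,d.keys(),d['fx'],d['cx'],d['cy']);print(d['cam_to_world'].round(3))
print(bot.get_state(), bot.grasp_offset)
E
```

```text
pics
side dict_keys(['pixels', 'fx', 'fy', 'cx', 'cy', 'cam_to_world']) 370.3185985758411 318.56258748620917 200.80177705247735
[[-0.79   0.272 -0.549 -0.049]
 [-0.612 -0.39   0.688  0.745]
 [-0.027  0.88   0.475  0.643]
 [ 0.     0.     0.     1.   ]]
top dict_keys(['pixels', 'fx', 'fy', 'cx', 'cy', 'cam_to_world']) 490.9464595401298 317.79187010782925 197.2670197204122
[[-0.004  0.994 -0.108  0.409]
 [-1.    -0.002  0.018  0.005]
 [ 0.017  0.108  0.994  1.348]
 [ 0.     0.     0.     1.   ]]
{'time_s': 0.1, 'q': array([-1.13978700e+00,  1.16390235e-01,  1.44217385e+00,  3.20012086e-05,
        1.58400250e+00, -3.78256434e-02]), 'dq': array([-0.00060814, -0.00010046, -0.00153087,  0.0009269 ,  0.00192737,
       -0.00098926]), 'joint_torque': array([ 1.52332053e-03, -7.22891665e+01, -6.23865080e+01,  7.80336047e-02,
        2.27828632e-02, -1.54701829e-04]), 'eef_pos': array([ 0.3049073 , -0.60200907,  0.21802651]), 'ee_rot': array([ 9.72649648e-01,  2.32276614e-01, -7.94272093e-05, -4.80712486e-04]), 'contact_force': array([-0.74448919,  0.16579595, -0.79645842]), 'moment': array([ 0.0030657 , -0.02894086,  0.02346946]), 'finger_force': 0.0, 'finger_gap': 0.09265897557206695} 0.0188
```

View pics/top0.png

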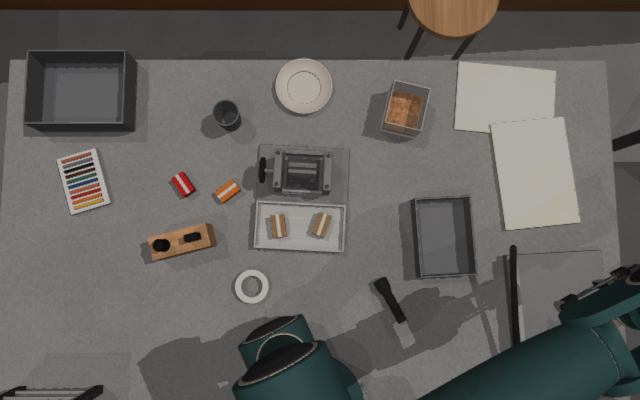

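View pics/side0.png

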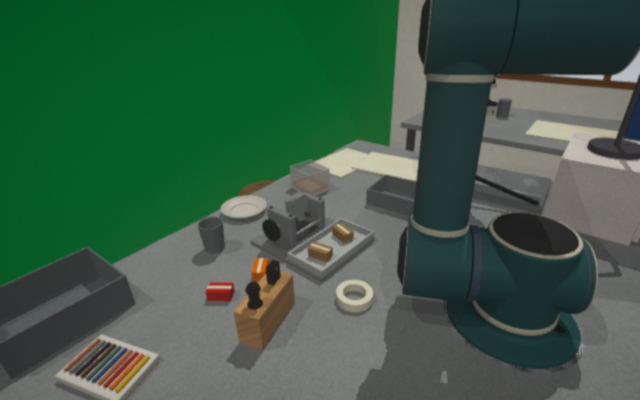

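The top view shows the press and tray at (300,200), the cartons at (278,225) and (321,225), and the right-size tote at (443,237). The stand is at (180,242), with the round handle at (161,245) and the rectangular one at (193,237). The side view agrees with this. The orange and red boxes are decoys.

Run:
```python
from h import *
d=load('top0'); im=cv2.cvtColor(d['pixels'],cv2.COLOR_RGB2BGR); hsv=cv2.cvtColor(im,cv2.COLOR_BGR2HSV)
a=cv2.resize(im[140:260,245:355],None,fx=5,fy=5,interpolation=cv2.INTER_CUBIC)
b=cv2.resize(im[215:270,140:220],None,fx=3,fy=3,interpolation=cv2.INTER_CUBIC)
c=np.zeros((600,550+240,3),np.uint8); c[:600,:550]=a; c[:165,550:]=b
s=cv2.cvtColor(load('side0')['pixels'],cv2.COLOR_RGB2BGR)[245:345,225:305]
c[200:500,550:]=cv2.resize(s,None,fx=3,fy=3,interpolation=cv2.INTER_CUBIC)
cv2.imwrite('pics/c1.png',c)
def comps(m,box,z,name,mina=30):
    x0,y0,x1,y1=box; mm=np.zeros_like(m); mm[y0:y1,x0:x1]=m[y0:y1,x0:x1]
    cs,_=cv2.findContours(mm,cv2.RETR_EXTERNAL,cv2.CHAIN_APPROX_NONE)
    for q in cs:
        if cv2.contourArea(q)<mina: continue
        pts=np.array([plane(d,u,v,z)[:2] for u,v in q[:,0]],np.float32)
        print(name,cv2.contourArea(q),q[:,0].mean(0).round(1),[np.round(k,3) for k in cv2.minAreaRect(pts)])
brown=cv2.inRange(hsv,(5,60,60),(25,255,255))
comps(brown,(255,205,345,250),.047,'carton')
comps(brown,(140,215,220,270),.09,'stand',100)
comps(cv2.inRange(hsv,(0,0,150),(180,50,255)),(245,190,355,260),.034,'tray',200)
comps(cv2.inRange(hsv,(0,0,0),(180,255,50)),(140,215,220,270),.135,'handles',20)
comps(cv2.inRange(hsv,(0,0,0),(180,255,75)),(405,185,485,285),.06,'tote',200)
print(hsv[237,405:485,2],hsv[190:285:2,443,2])
```

```text
carton 83.0 [325.3 225.5] [array([ 0.475, -0.037]), array([0.013, 0.06 ]), np.float64(70.251)]
carton 91.5 [273.7 226.2] [array([0.474, 0.099]), array([0.06 , 0.013]), np.float64(7.45)]
carton 98.5 [282.4 224.8] [array([0.477, 0.076]), array([0.059, 0.014]), np.float64(7.278)]
carton 91.0 [317.2 222.5] [array([ 0.483, -0.016]), array([0.013, 0.06 ]), np.float64(69.755)]
stand 1586.0 [181.2 241.5] [array([0.435, 0.329]), array([0.065, 0.167]), np.float64(14.374)]
tray 2498.0 [304.  228.2] [array([0.47 , 0.036]), array([0.221, 0.113]), np.float64(86.815)]
handles 148.0 [161.  244.6] [array([0.425, 0.368]), array([0.039, 0.027]), np.float64(89.775)]
handles 97.5 [191.8 236.8] [array([0.444, 0.293]), array([0.018, 0.039]), np.float64(13.945)]
tote 1748.5 [438.9 238.2] [array([ 0.442, -0.344]), array([0.21 , 0.161]), np.float64(2.678)]
[ 78  77  77  80  86  86  86  71  51  45  45  45  61  94  91  87  87  96
 101 101 101 101 101 101 100 100 100 100 100 101 101 100 100 101 101 100
 101 101 102 101 101 101 101 101 101 102 102 102 100 101  81  71  71  70
  70  71  71  71  70  69  67  51  44  44  46  45  45  60  93 102 113 117
 115 115 116 113 113 115 113 112] [112 116 116  93  61  57  71  93  92 101 102 101 102 101 101 102 101 102
 101 101 101 101 101 101 101 101 100 101  99  95  95  95  95  96  95  95
  94  95  94  94  94  94  53  83  77  98 103 108]
```

View pics/c1.png

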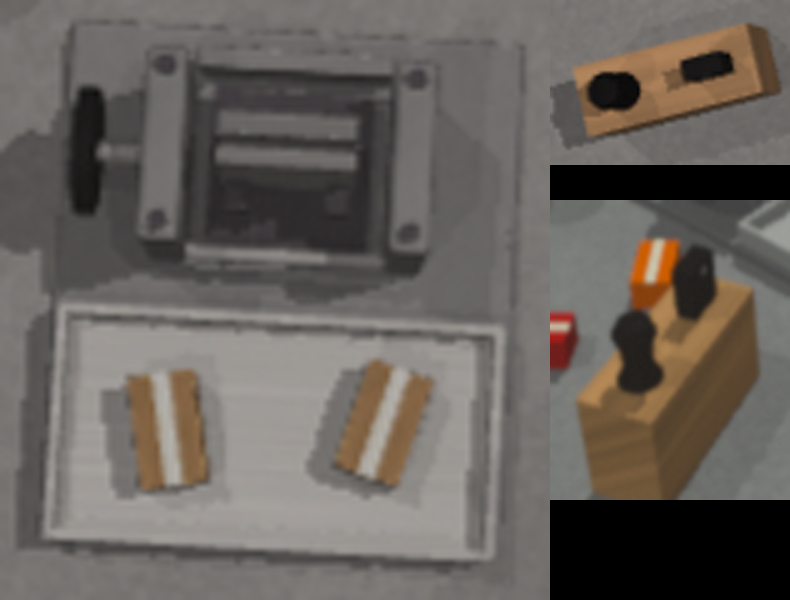

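Run:
```python
from h import *
d=load('top0')
C=lambda x,y:(245+x/5,140+y/5)
def P(n,x,y,z): print(n,plane(d,*C(x,y),z)[:2].round(4))
for n,x,y in(('LcheekTL',150,50),('LcheekBR',180,240),('RcheekTR',432,65),('RcheekBL',390,250)): P(n,x,y,.112)
for n,x,y in(('rear strip top L',217,112),('rear top R',358,112),('slotrearL',217,137),('slotrearR',358,139),('slotfrontL',217,147),('slotfR',358,149),('frontbotL',217,165),('fbR',358,170)): P(n,x,y,.138)
t=[plane(d,*C(x,y),.034)[:2] for x,y in((57,303),(505,325),(493,560),(43,540))]
t=np.array(t);print(t.round(4),t.mean(0).round(4),np.linalg.norm(t-np.roll(t,-1,0),axis=1).round(3))
for e in(t[0]-t[1],t[3]-t[2]):print('y axis deg',np.degrees(np.arctan2(e[1],e[0])))
T=np.array([plane(d,u,v,.06)[:2] for u,v in((412.5,237),(470.5,237))]);print(T)
s=load('side0')
print(proj(s,[.444,.293,.135]),proj(s,[.425,.368,.142]))
```

```text
LcheekTL [0.6649 0.0923]
LcheekBR [0.567  0.0766]
RcheekTR [ 0.657  -0.0518]
RcheekBL [ 0.5617 -0.0298]
rear strip top L [0.6281 0.0569]
rear top R [ 0.628  -0.0135]
slotrearL [0.6154 0.0569]
slotrearR [ 0.6143 -0.0134]
slotfrontL [0.6104 0.0569]
slotfR [ 0.6093 -0.0134]
frontbotL [0.6013 0.0568]
fbR [ 0.5987 -0.0134]
[[ 0.5431  0.1469]
 [ 0.5306 -0.0937]
 [ 0.4049 -0.086 ]
 [ 0.4165  0.1532]] [0.4738 0.0301] [0.241 0.126 0.239 0.127]
y axis deg 87.02236684775978
y axis deg 87.2223605653258
[[ 0.44334168 -0.2655652 ]
 [ 0.44275208 -0.41860242]]
[273.75806566 262.11514185] [254.67803712 281.23182232]
```

Emit:
{"api": "apply_moves", "payload": {"steps": [[[0, 0, 0], [0, 0, 9.5], 100], [[0, 0, 0], [0, 0, 10], 100]]}}

```text
time_s: 0.35
eef_pos: [0.3049, -0.6021, 0.2182]
ee_rot: [0.998, 0.061, -0.0, -0.0]
contact_force: [-0.0, 0.1, 0.1]
finger_gap: 0.0777
finger_force: 0.0
```

Emit:
{"api": "apply_moves", "payload": {"steps": [[[0.0181, -0.0474, 0], [0, 0, 0], 100], [[0.0181, -0.0474, 0], [0, 0, 0], 100], [[0.0181, -0.0474, 0], [0, 0, 0], 100], [[0.0181, -0.0474, 0], [0, 0, 0], 100], [[0.0181, -0.0474, 0], [0, 0, 0], 100], [[0.0181, -0.0474, 0], [0, 0, 0], 100], [[0.0181, -0.0474, 0], [0, 0, 0], 100], [[0.0181, -0.0474, 0], [0, 0, 0], 100], [[0.0181, -0.0474, 0], [0, 0, 0], 100], [[0.0181, -0.0474, 0], [0, 0, 0], 100]]}}

```text
time_s: 1.6
eef_pos: [0.4237, -0.1073, 0.2185]
ee_rot: [0.998, 0.064, 0.0, 0.0]
contact_force: [0.5, -0.5, -0.4]
finger_gap: 0.0565
finger_force: 0.0
```

Emit:
{"api": "apply_moves", "payload": {"steps": [[[0.0181, -0.0474, 0], [0, 0, 0], 100], [[0.0181, -0.0474, 0], [0, 0, 0], 100], [[0.0181, -0.0474, 0], [0, 0, 0], 100], [[0.0181, -0.0474, 0], [0, 0, 0], 100], [[0, 0, 0], [0, 0, 0], 100], [[0, 0, 0], [0, 0, 0], 100]]}}

```text
time_s: 2.35
eef_pos: [0.4711, 0.0881, 0.2184]
ee_rot: [0.998, 0.064, -0.0, 0.0]
contact_force: [-0.5, -0.0, -0.6]
finger_gap: 0.0565
finger_force: 0.0
```

```bash
cat >> h.py <<'E'
from scipy.spatial.transform import Rotation as R
def rel(p,s=None):
    s=s or bot.get_state(); M=R.from_quat(s['ee_rot']); m=M.as_matrix()
    print('pos',s['eef_pos'].round(4),'phi',np.degrees(np.arctan2(m[1,0],m[0,0])).round(2),'down',m[2,2].round(4),'tool-shift',M.inv().apply(np.array(p)-s['eef_pos']).round(4))
E
python3 - <<'E'
from h import *
rel([.4755,.0875,.026]); d=grab('wrist','w1'); print(d['fx'],d['cam_to_world'].round(3))
print(proj(d,[.4755,.0875,.047]))
hsv=cv2.cvtColor(d['pixels'],cv2.COLOR_RGB2HSV); m=cv2.inRange(hsv,(5,60,60),(25,255,255))
cs,_=cv2.findContours(m,cv2.RETR_EXTERNAL,cv2.CHAIN_APPROX_NONE)
for q in cs:
    if cv2.contourArea(q)>150:
        pts=np.array([plane(d,u,v,.047)[:2] for u,v in q[:,0]],np.float32); print([np.round(k,4) for k in cv2.minAreaRect(pts)])
E
```

```text
pos [0.4711 0.0881 0.2184] phi 7.39 down -1.0 tool-shift [0.0044 0.0011 0.1924]
291.4121646448755 [[ 0.129  0.955  0.267  0.545]
 [-0.992  0.124  0.035  0.098]
 [ 0.    -0.269  0.963  0.385]
 [ 0.     0.     0.     1.   ]]
[320.32218794 175.1741487 ]
[array([ 0.2314, -0.0537]), array([0.0506, 0.5491]), np.float64(7.4148)]
[array([ 0.3273, -0.0819]), array([0.096 , 0.0299]), np.float64(18.321)]
[array([0.2887, 0.2164]), array([0.0299, 0.0959]), np.float64(86.3691)]
[array([ 0.4739, -0.0368]), array([0.0124, 0.0593]), np.float64(71.0154)]
[array([ 0.4827, -0.0111]), array([0.0221, 0.0598]), np.float64(70.3376)]
[array([0.476 , 0.0892]), array([0.0605, 0.0356]), np.float64(8.2207)]
[array([0.4253, 0.3494]), array([0.0738, 0.2215]), np.float64(14.3895)]
[array([0.5682, 0.2189]), array([0.0402, 0.0624]), np.float64(37.2761)]
```

View pics/w1.png

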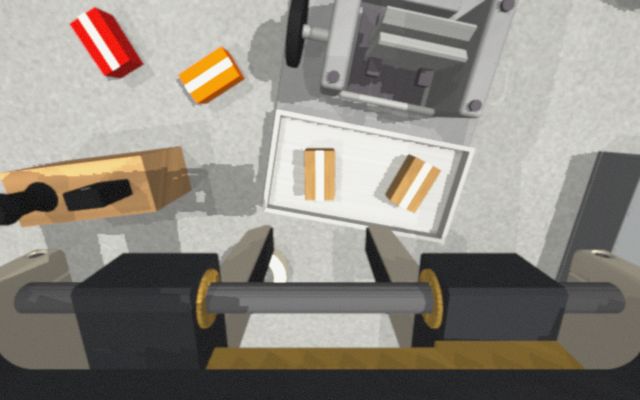

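The wrist view shows both cartons in the tray, at (320,175) and (413,183). Carton 1 is confirmed within 2 mm, so I'll go down and grip it.

Emit:
{"api": "apply_moves", "payload": {"steps": [[[0.0047, 0, 0.045], [0, 0, -0.6], 100], [[0, 0, 0.05], [0, 0, 0], 100], [[0, 0, 0.05], [0, 0, 0], 100], [[0, 0, 0.032], [0, 0, 0], 100], [[0, 0, 0.015], [0, 0, 0], 100], [[0, 0, 0], [0, 0, 0], 100], [[0, 0, 0], [0, 0, 0], 255], [[0, 0, 0], [0, 0, 0], 255], [[0, 0, 0], [0, 0, 0], 255], [[0, 0, 0], [0, 0, 0], 255]]}}

```text
time_s: 3.65
eef_pos: [0.4764, 0.0891, 0.0276]
ee_rot: [0.998, 0.069, 0.001, 0.0]
contact_force: [-1.3, -0.8, 6.3]
finger_gap: 0.036
finger_force: 30.0
```

Emit:
{"api": "apply_moves", "payload": {"steps": [[[0, 0, -0.04], [0, 0, 0], 255], [[0, 0, -0.05], [0, 0, 0], 255], [[0, 0, -0.05], [0, 0, 0], 255], [[0, 0, 0], [0, 0, 0], 255]]}}

```text
time_s: 4.15
eef_pos: [0.4774, 0.0893, 0.1709]
ee_rot: [0.998, 0.069, 0.003, -0.0]
contact_force: [0.1, 0.2, -1.6]
finger_gap: 0.0357
finger_force: 30.0
```

Run:
```python
from h import *
rel([.493,-.342,.022])
```

```text
pos [0.4774 0.0893 0.1709] phi 7.97 down -1.0 tool-shift [-0.0452  0.4293  0.1486]
```

Emit:
{"api": "apply_moves", "payload": {"steps": [[[-0.005, 0.0477, 0], [0, 0, 0], 255], [[-0.005, 0.0477, 0], [0, 0, 0], 255], [[-0.005, 0.0477, 0], [0, 0, 0], 255], [[-0.005, 0.0477, 0], [0, 0, 0], 255], [[-0.005, 0.0477, 0], [0, 0, 0], 255], [[-0.005, 0.0477, 0], [0, 0, 0], 255], [[-0.005, 0.0477, 0], [0, 0, 0], 255], [[-0.005, 0.0477, 0], [0, 0, 0], 255], [[-0.005, 0.0477, 0], [0, 0, 0], 255], [[0, 0, 0], [0, 0, 0], 255]]}}

```text
time_s: 5.4
eef_pos: [0.4901, -0.3446, 0.1649]
ee_rot: [0.998, 0.068, -0.001, -0.001]
contact_force: [0.9, 0.4, -0.2]
finger_gap: 0.0354
finger_force: 30.0
```

Emit:
{"api": "apply_moves", "payload": {"steps": [[[0, 0, 0.05], [0, 0, 0], 255], [[0, 0, 0.05], [0, 0, 0], 255], [[0, 0, 0.03], [0, 0, 0], 255], [[0, 0, 0.016], [0, 0, 0], 255], [[0, 0, 0], [0, 0, 0], 255], [[0, 0, 0], [0, 0, 0], 100], [[0, 0, 0], [0, 0, 0], 100], [[0, 0, 0], [0, 0, 0], 100]]}}

```text
time_s: 6.4
eef_pos: [0.4911, -0.3426, 0.0214]
ee_rot: [0.998, 0.069, 0.0, 0.0]
contact_force: [-0.2, -0.0, 0.4]
finger_gap: 0.056
finger_force: 0.0
```

Emit:
{"api": "apply_moves", "payload": {"steps": [[[0, 0, -0.04], [0, 0, 0], 100], [[0, 0, -0.05], [0, 0, 0], 100], [[0, 0, -0.06], [0, 0, 0], 100], [[0, 0, 0], [0, 0, 9], 100], [[0, 0, 0], [0, 0, 9], 100], [[0, 0, 0], [0, 0, 10], 100], [[0, 0, 0], [0, 0, 0], 100]]}}

```text
time_s: 7.28
eef_pos: [0.4908, -0.3424, 0.1709]
ee_rot: [0.985, -0.174, 0.0, 0.0]
contact_force: [-0.8, -0.5, 0.8]
finger_gap: 0.0565
finger_force: 0.0
```

Run:
```python
from h import *
rel([.4785,-.026,.026])
d=grab('wrist','w2');d=grab('top','t2');
```

```text
pos [ 0.4908 -0.3424  0.1709] phi -19.99 down -1.0 tool-shift [-0.1198 -0.2932  0.1449]
```

Emit:
{"api": "apply_moves", "payload": {"steps": [[[-0.0171, -0.0419, 0], [0, 0, 0], 100], [[-0.0171, -0.0419, 0], [0, 0, 0], 100], [[-0.0171, -0.0419, 0], [0, 0, 0], 100], [[-0.0171, -0.0419, 0], [0, 0, 0], 100], [[-0.0171, -0.0419, 0], [0, 0, 0], 100], [[-0.0171, -0.0419, 0], [0, 0, 0], 100], [[-0.0171, -0.0419, 0], [0, 0, 0], 100], [[0, 0, 0.04], [0, 0, 0], 100], [[0, 0, 0.02], [0, 0, 0], 100], [[0, 0, 0], [0, 0, 0], 100]]}}

```text
time_s: 8.62
eef_pos: [0.4782, -0.0261, 0.1095]
ee_rot: [0.985, -0.174, -0.001, 0.0]
contact_force: [0.6, -0.2, 0.0]
finger_gap: 0.0567
finger_force: 0.0
```

Run:
```python
from h import *
d=grab('wrist','w3')
hsv=cv2.cvtColor(d['pixels'],cv2.COLOR_RGB2HSV); m=cv2.inRange(hsv,(5,60,60),(25,255,255))
cs,_=cv2.findContours(m,cv2.RETR_EXTERNAL,cv2.CHAIN_APPROX_NONE)
for q in cs:
    if cv2.contourArea(q)>150:
        pts=np.array([plane(d,u,v,.047)[:2] for u,v in q[:,0]],np.float32); r=cv2.minAreaRect(pts)
        if abs(r[0][0]-.48)<.03: print([np.round(k,4) for k in r])
rel([.4785,-.026,.026])
```

```text
[array([ 0.48  , -0.0267]), array([0.0355, 0.0636]), np.float64(71.1032)]
pos [ 0.4789 -0.0263  0.1109] phi -20.02 down -1.0 tool-shift [-0.0004 -0.0002  0.0849]
```

Carton 2 is confirmed, so I'll grip, lift and carry it to tote-local x of about -0.05.

Emit:
{"api": "apply_moves", "payload": {"steps": [[[0, 0, 0.04], [0, 0, 0], 100], [[0, 0, 0.03], [0, 0, 0], 100], [[0, 0, 0.015], [0, 0, 0], 100], [[0, 0, 0], [0, 0, 0], 255], [[0, 0, 0], [0, 0, 0], 255], [[0, 0, 0], [0, 0, 0], 255], [[0, 0, 0], [0, 0, 0], 255], [[0, 0, -0.04], [0, 0, 0], 255], [[0, 0, -0.05], [0, 0, 0], 255], [[0, 0, -0.05], [0, 0, 0], 255]]}}

```text
time_s: 9.93
eef_pos: [0.4787, -0.0258, 0.1678]
ee_rot: [0.985, -0.174, 0.0, -0.0]
contact_force: [0.1, 0.1, -0.8]
finger_gap: 0.0356
finger_force: 30.0
```

Emit:
{"api": "apply_moves", "payload": {"steps": [[[0, 0, 0], [0, 0, -9], 255], [[0, 0, 0], [0, 0, -9], 255], [[0, 0, 0], [0, 0, -9], 255], [[0, 0, 0], [0, 0, 0], 255]]}}

```text
time_s: 10.42
eef_pos: [0.4789, -0.0258, 0.1661]
ee_rot: [0.998, 0.06, 0.0, 0.0]
contact_force: [0.1, -0.3, -0.5]
finger_gap: 0.0358
finger_force: 30.0
```

Run:
```python
from h import *
rel([.395,-.342,.022])
```

```text
pos [ 0.4789 -0.0258  0.1661] phi 6.92 down -1.0 tool-shift [-0.1214  0.3038  0.1441]
```

Emit:
{"api": "apply_moves", "payload": {"steps": [[[-0.0173, 0.0434, 0], [0, 0, 0], 255], [[-0.0173, 0.0434, 0], [0, 0, 0], 255], [[-0.0173, 0.0434, 0], [0, 0, 0], 255], [[-0.0173, 0.0434, 0], [0, 0, 0], 255], [[-0.0173, 0.0434, 0], [0, 0, 0], 255], [[-0.0173, 0.0434, 0], [0, 0, 0], 255], [[-0.0173, 0.0434, 0], [0, 0, 0], 255], [[0, 0, 0], [0, 0, 0], 255], [[0, 0, 0.05], [0, 0, 0], 255], [[0, 0, 0.05], [0, 0, 0], 255]]}}

```text
time_s: 11.68
eef_pos: [0.3959, -0.3416, 0.065]
ee_rot: [0.998, 0.059, 0.001, 0.0]
contact_force: [0.2, -0.7, -0.9]
finger_gap: 0.0362
finger_force: 30.0
```

Emit:
{"api": "apply_moves", "payload": {"steps": [[[0, 0, 0.03], [0, 0, 0], 255], [[0, 0, 0.013], [0, 0, 0], 255], [[0, 0, 0], [0, 0, 0], 255], [[0, 0, 0], [0, 0, 0], 100], [[0, 0, 0], [0, 0, 0], 100], [[0, 0, 0], [0, 0, 0], 100], [[0, 0, -0.04], [0, 0, 0], 100], [[0, 0, -0.06], [0, 0, 0], 100], [[0, 0, -0.06], [0, 0, 0], 100], [[0, 0, -0.06], [0, 0, 0], 100]]}}

```text
time_s: 12.92
eef_pos: [0.3952, -0.3418, 0.245]
ee_rot: [0.998, 0.061, 0.0, 0.0]
contact_force: [0.1, -0.5, -0.7]
finger_gap: 0.0566
finger_force: 0.0
```

Run:
```python
from h import *
rel([.444,.293,.24])
d=grab('wrist','w4')
```

```text
pos [ 0.3952 -0.3418  0.245 ] phi 6.95 down -1.0 tool-shift [ 0.1253 -0.6243  0.0048]
```

View pics/w4.png

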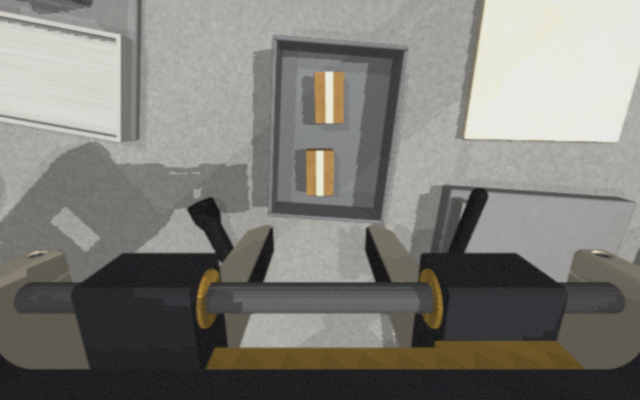

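Both cartons lie in the tote, at (328,97) and (320,172). Next is the gauge.

Emit:
{"api": "apply_moves", "payload": {"steps": [[[0.0096, -0.048, 0], [0, 0, 0], 100], [[0.0096, -0.048, 0], [0, 0, 0], 100], [[0.0096, -0.048, 0], [0, 0, 0], 100], [[0.0096, -0.048, 0], [0, 0, 0], 100], [[0.0096, -0.048, 0], [0, 0, 0], 100], [[0.0096, -0.048, 0], [0, 0, 0], 100], [[0.0096, -0.048, 0], [0, 0, 0], 100], [[0.0096, -0.048, 0], [0, 0, 0], 100], [[0.0096, -0.048, 0], [0, 0, 0], 100], [[0.0096, -0.048, 0], [0, 0, 0], 100]]}}

```text
time_s: 14.22
eef_pos: [0.4324, 0.1477, 0.2428]
ee_rot: [0.998, 0.061, 0.0, -0.0]
contact_force: [0.9, -0.2, 1.0]
finger_gap: 0.0563
finger_force: 0.0
```

Emit:
{"api": "apply_moves", "payload": {"steps": [[[0.0096, -0.048, 0], [0, 0, 0], 100], [[0.0096, -0.048, 0], [0, 0, 0], 100], [[0.0096, -0.048, 0], [0, 0, 0], 100], [[0, 0, 0], [0, 0, -9.5], 100], [[0, 0, 0], [0, 0, -9.5], 100], [[0, 0, 0], [0, 0, -9.5], 100], [[0, 0, 0], [0, 0, -9.5], 100], [[0, 0, 0], [0, 0, -9.5], 100], [[0, 0, 0], [0, 0, -9.5], 100], [[0, 0, 0], [0, 0, -9.5], 100]]}}

```text
time_s: 15.48
eef_pos: [0.4438, 0.2924, 0.2426]
ee_rot: [0.8, 0.6, 0.0, 0.0]
contact_force: [-0.4, -0.9, 0.3]
finger_gap: 0.0562
finger_force: 0.0
```

Emit:
{"api": "apply_moves", "payload": {"steps": [[[0, 0, 0], [0, 0, -9.5], 100], [[0, 0, 0], [0, 0, -9.5], 100], [[0, 0, 0], [0, 0, -9.5], 100], [[0, 0, 0], [0, 0, -2], 100], [[0, 0, 0], [0, 0, 0], 100], [[0, 0, 0], [0, 0, 0], 100]]}}

```text
time_s: 16.23
eef_pos: [0.4438, 0.2924, 0.2426]
ee_rot: [0.617, 0.787, -0.0, 0.0]
contact_force: [0.7, -0.1, 0.7]
finger_gap: 0.0566
finger_force: 0.0
```

Run:
```python
from h import *
rel([.444,.293,.24])
d=grab('wrist','w5'); t=grab('top','t5')
print(proj(d,[.444,.293,.135]))
hsv=cv2.cvtColor(d['pixels'],cv2.COLOR_RGB2HSV)
br=cv2.inRange(hsv,(5,60,60),(25,255,255))
cs,_=cv2.findContours(cv2.inRange(hsv,(0,0,0),(180,255,45)),cv2.RETR_EXTERNAL,cv2.CHAIN_APPROX_NONE)
for q in cs:
    if cv2.contourArea(q)>100:
        pts=np.array([plane(d,u,v,.135)[:2] for u,v in q[:,0]],np.float32); print(cv2.contourArea(q),cv2.boundingRect(q),[np.round(k,4) for k in cv2.minAreaRect(pts)])
```

```text
pos [0.4438 0.2924 0.2426] phi 103.82 down -1.0 tool-shift [0.0005 0.0004 0.0026]
[319.08259373 192.61927265]
4078.0 (413, 254, 149, 93) [array([0.6507, 0.2167]), array([0.1529, 0.1156]), np.float64(13.8642)]
24310.0 (0, 254, 640, 146) [array([0.4835, 0.1352]), array([0.7756, 0.1937]), np.float64(13.8637)]
423.5 (366, 231, 24, 51) [array([0.5158, 0.2376]), array([0.0128, 0.0628]), np.float64(37.2776)]
413.5 (250, 230, 23, 52) [array([0.4059, 0.2113]), array([0.0634, 0.0121]), np.float64(81.1781)]
749.0 (304, 84, 31, 34) [array([0.4239, 0.3759]), array([0.0272, 0.0273]), np.float64(59.7137)]
```

View pics/w5.png

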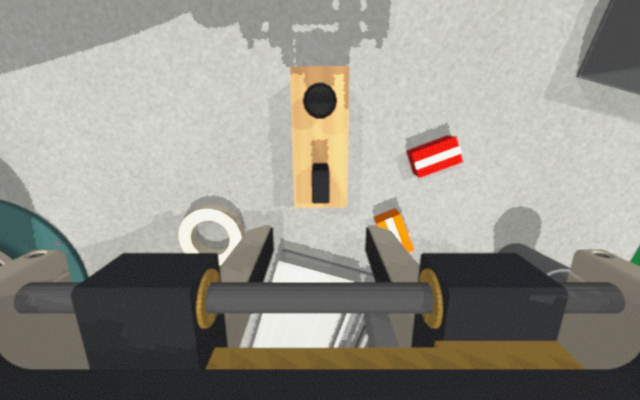

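The wrist view shows the gauge handle at (320,183), centred between the fingers, and the burnisher at (320,100).

Run:
```python
from h import *
d=load('w5'); g=cv2.cvtColor(d['pixels'],cv2.COLOR_RGB2GRAY)
print(g[150:215:1,320]); print(g[190,300:340]); print(g[175,300:340])
for v in(164,172,203):print(v,plane(d,320.5,v,.135).round(4),plane(d,320.5,v,.09).round(4))
t=load('t5'); g=cv2.cvtColor(t['pixels'],cv2.COLOR_RGB2GRAY)
```

```text
[167 168 168 166 164 166 161 162 157 157 155 150 124  75  34  32  23  24
  33  35  33  39  47  48  46  48  49  45  45  49  49  50  52  49  47  52
  55  49  51  51  52  51  52  50  53  52  50  47  52  51  52  53  77 144
 199 211 210 209 200 196 192 190 196 202 204]
[194 197 198 200 199 198 199 195 196 194 190 157  91  49  45  46  55  53
  51  54  52  53  50  55  51  49  52  51  71 120 169 190 196 196 199 199
 199 200 199 203]
[195 196 198 199 200 197 199 196 195 193 176 128  74  49  48  47  48  49
  47  50  48  46  49  50  49  47  51  50  70 122 172 195 203 210 210 212
 214 217 218 219]
164 [0.4386 0.3206 0.135 ] [0.4406 0.3133 0.09  ]
172 [0.4404 0.3131 0.135 ] [0.4428 0.3046 0.09  ]
203 [0.4479 0.2831 0.135 ] [0.4515 0.2696 0.09  ]
```

Emit:
{"api": "apply_moves", "payload": {"steps": [[[0.0054, 0.0013, 0.04], [0, 0, 0], 100], [[0, 0, 0.04], [0, 0, 0], 100], [[0, 0, 0.04], [0, 0, 0], 100], [[0, 0, 0.0175], [0, 0, 0], 100], [[0, 0, 0.01], [0, 0, 0], 100], [[0, 0, 0], [0, 0, 0], 160], [[0, 0, 0], [0, 0, 0], 185], [[0, 0, 0], [0, 0, 0], 255], [[0, 0, 0], [0, 0, 0], 255], [[0, 0, 0], [0, 0, 0], 255]]}}

```text
time_s: 17.58
eef_pos: [0.4438, 0.2981, 0.0955]
ee_rot: [0.616, 0.788, 0.0, 0.0]
contact_force: [0.1, -0.4, 3.4]
finger_gap: 0.0181
finger_force: 30.0
```

Run:
```python
from h import *
rel([.444,.298,.24]); s=bot.get_state(); print(s['contact_force'],s['moment'],s['finger_gap'])
```

```text
pos [0.4438 0.2981 0.0955] phi 103.96 down -1.0 tool-shift [-1.000e-04  2.000e-04 -1.445e-01]
[ 0.10491949 -0.40662862  3.43575051] [-0.02590849 -0.03194304  0.02389209] 0.018053070172319947
```

Gripped at 18.1 mm, with the tip 85.5 mm below the TCP. I'll lift the gauge and turn it to the press yaw.

Emit:
{"api": "apply_moves", "payload": {"steps": [[[0, 0, -0.015], [0, 0, 0], 255], [[0, 0, -0.04], [0, 0, 0], 255], [[0, 0, -0.05], [0, 0, 0], 255], [[0, 0, -0.05], [0, 0, 0], 255], [[0, 0, -0.045], [0, 0, 0], 255], [[0, 0, 0], [0, 0, 8.5], 255], [[0, 0, 0], [0, 0, 8.5], 255], [[0, 0, 0], [0, 0, 0], 255]]}}

```text
time_s: 18.58
eef_pos: [0.4436, 0.2979, 0.2959]
ee_rot: [0.725, 0.688, 0.0, 0.0]
contact_force: [0.3, 0.3, -0.5]
finger_gap: 0.0177
finger_force: 30.0
```

Run:
```python
from h import *
rel([.612,.0217,.295])
```

```text
pos [0.4436 0.2979 0.2959] phi 87.0 down -1.0 tool-shift [-0.2671  0.1826  0.0009]
```

Emit:
{"api": "apply_moves", "payload": {"steps": [[[-0.042, 0.0228, 0], [0, 0, 0], 255], [[-0.042, 0.0228, 0], [0, 0, 0], 255], [[-0.042, 0.0228, 0], [0, 0, 0], 255], [[-0.042, 0.0228, 0], [0, 0, 0], 255], [[-0.042, 0.0228, 0], [0, 0, 0], 255], [[-0.042, 0.0228, 0], [0, 0, 0], 255], [[-0.042, 0.0228, 0], [0, 0, 0], 255], [[-0.042, 0.0228, 0], [0, 0, 0], 255], [[0, 0, 0], [0, 0, 0], 255], [[0, 0, 0], [0, 0, 0], 255]]}}

```text
time_s: 19.82
eef_pos: [0.6079, -0.047, 0.2953]
ee_rot: [0.725, 0.689, 0.0, -0.0]
contact_force: [1.0, -0.1, -1.7]
finger_gap: 0.0179
finger_force: 30.0
```

Run:
```python
from h import *
rel([.612,.0217,.295])
d=grab('wrist','w6'); t=grab('top','t6')
print(proj(d,[.612,.0217,.138]),proj(d,[.612,.057,.138]),d['cam_to_world'][:3,3])
u,v=proj(d,[.612,.0217,.138]).astype(int)
im=cv2.cvtColor(d['pixels'],cv2.COLOR_RGB2BGR)
x0,y0=max(u-90,0),max(v-70,0)
print(x0,y0); cv2.imwrite('pics/c6.png',cv2.resize(im[y0:y0+145,x0:x0+195],None,fx=4,fy=4,interpolation=cv2.INTER_CUBIC))
```

```text
pos [ 0.6079 -0.047   0.2953] phi 87.07 down -1.0 tool-shift [0.0688 0.0006 0.0003]
[319.50558292 119.27332599] [317.81415479  84.36657361] [0.61193872 0.02785242 0.4616466 ]
229 49
```

View pics/c6.png

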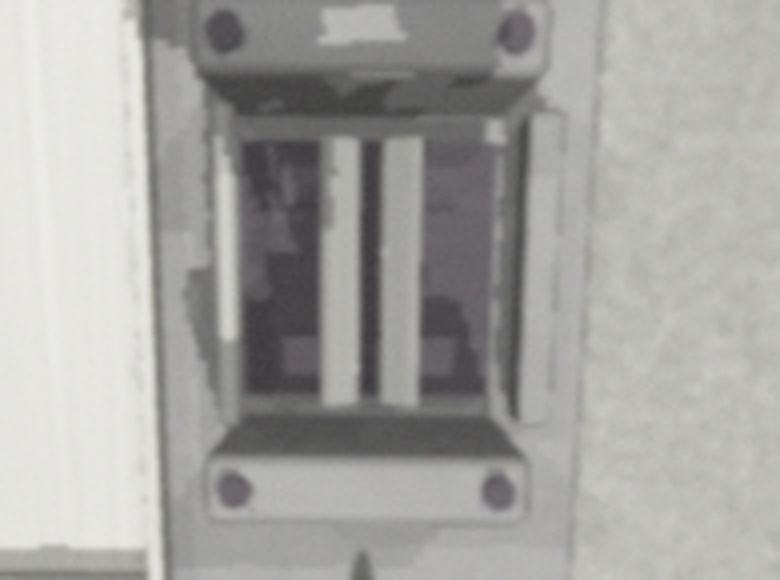

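The crop shows the slot as a dark band about 5.3 px wide near full-image column 321.5, parallel to the image columns. The blade tip shows at about column 319.5.

Run:
```python
from h import *
d=load('w6'); g=cv2.GaussianBlur(cv2.cvtColor(d['pixels'],cv2.COLOR_RGB2GRAY),(1,5),0).astype(float)
L=[]
for v in range(90,146,5):
    r=g[v,305:340]; lo=g[v,320:324].min(); 
    x=np.arange(305,340); 
    c=320+int(np.argmin(g[v,320:324])); hl=(g[v,315]+lo)/2; hr=(g[v,328]+lo)/2
    a=c
    while g[v,a]<hl:a-=1
    a=a+(g[v,a]-hl)/(g[v,a]-g[v,a+1])
    b=c
    while g[v,b]<hr:b+=1
    b=b-(g[v,b]-hr)/(g[v,b]-g[v,b-1])
    A,B=plane(d,a,v,.13),plane(d,b,v,.13); L.append((v,a,b,*A[:2],*B[:2],np.linalg.norm(A-B)))
L=np.array(L);print(L.round(4)); print('w',L[:,-1].mean())
mid=(L[:,3:5]+L[:,5:7])/2; f=np.polyfit(mid[:,1],mid[:,0],1); print('slope deg',np.degrees(np.arctan(f[0])),'x at y=.0217',np.polyval(f,.0217), 'x at -.047',np.polyval(f,-.047))
for v in(188,195,205,215):
    print(v,g[v,305:335].astype(int))
for n,y in(('top',86),('bot',149)):print(n,g[78:92,317].astype(int),g[144:158,317].astype(int))
print(proj(d,[.6079,-.047,.21]),proj(d,[.6079,-.047,.2953]))
```

```text
[[ 9.000000e+01  3.185909e+02  3.240000e+02  6.125000e-01  5.200000e-02
   6.183000e-01  5.170000e-02  5.800000e-03]
 [ 9.500000e+01  3.185870e+02  3.238857e+02  6.123000e-01  4.690000e-02
   6.180000e-01  4.660000e-02  5.700000e-03]
 [ 1.000000e+02  3.185909e+02  3.239167e+02  6.120000e-01  4.180000e-02
   6.178000e-01  4.150000e-02  5.800000e-03]
 [ 1.050000e+02  3.184400e+02  3.238857e+02  6.116000e-01  3.660000e-02
   6.175000e-01  3.630000e-02  5.900000e-03]
 [ 1.100000e+02  3.184400e+02  3.236375e+02  6.113000e-01  3.140000e-02
   6.170000e-01  3.110000e-02  5.700000e-03]
 [ 1.150000e+02  3.184898e+02  3.236282e+02  6.111000e-01  2.610000e-02
   6.167000e-01  2.590000e-02  5.600000e-03]
 [ 1.200000e+02  3.184700e+02  3.236341e+02  6.108000e-01  2.080000e-02
   6.165000e-01  2.050000e-02  5.700000e-03]
 [ 1.250000e+02  3.185102e+02  3.236375e+02  6.106000e-01  1.550000e-02
   6.163000e-01  1.520000e-02  5.700000e-03]
 [ 1.300000e+02  3.184800e+02  3.236585e+02  6.103000e-01  1.010000e-02
   6.160000e-01  9.800000e-03  5.800000e-03]
 [ 1.350000e+02  3.184314e+02  3.235278e+02  6.
[... 522 characters left out ...]
64 166 164 169 173 175]
195 [173 174 174 173 172 172 172 172 173 169 154 130 111 104 101 103 110 130
 155 169 175 177 176 177 176 178 178 176 177 177]
205 [190 189 193 194 193 190 185 174 147 118 107 106 107 107 107 108 107 105
 107 119 149 179 188 188 189 189 193 196 195 192]
215 [ 84  37  23  26  21  29  27  25  27  24  25  25  24  25  25  20  23  25
  21  27  24  23  24  24  21  25  19  30  80 140]
top [ 90  98 103 108 119 137 155 166 171 172 172 172 172 172] [165 165 165 164 160 148 131 116 104  92  85  82  81  82]
bot [ 90  98 103 108 119 137 155 166 171 172 172 172 172 172] [165 165 165 164 160 148 131 116 104  92  85  82  81  82]
[318.86228018 199.72496067] [318.72621269 239.07535708]
```

Slot width is about 5.7 mm, so contact should come near 31 mm depth and snug near 48 mm (TCP z about 0.167). I'll move over the throat and hover.

Emit:
{"api": "apply_moves", "payload": {"steps": [[[0.0235, 0.0008, 0], [0, 0, 0.2], 255], [[0.0235, 0.0008, 0], [0, 0, 0], 255], [[0.0227, 0.0008, 0], [0, 0, 0], 255], [[0, 0, 0.03], [0, 0, 0], 255], [[0, 0, 0.03], [0, 0, 0], 255], [[0, 0, 0], [0, 0, 0], 255], [[0, 0, 0], [0, 0, 0], 255]]}}

```text
time_s: 20.8
eef_pos: [0.6145, 0.0227, 0.2367]
ee_rot: [0.727, 0.687, 0.0, 0.0]
contact_force: [-0.9, -0.0, 0.4]
finger_gap: 0.0176
finger_force: 30.0
```

Run:
```python
from h import *
rel([.6138,.0225,.1675]); s=bot.get_state(); print(s['contact_force'])
d=grab('wrist','w7'); t=grab('top','t7'); s=grab('side','s7')
im=cv2.cvtColor(d['pixels'],cv2.COLOR_RGB2BGR)[130:260,220:420]
u,v=proj(s,[.6138,.0225,.15]).astype(int); print(u,v)
b=cv2.cvtColor(s['pixels'],cv2.COLOR_RGB2BGR)[v-50:v+50,u-45:u+45]
c=np.zeros((520,800,3),np.uint8); c[:390,:600]=cv2.resize(im,None,fx=3,fy=3,interpolation=cv2.INTER_CUBIC)
c=np.zeros((400,760,3),np.uint8); c[:260,:400]=cv2.resize(im,None,fx=2,fy=2,interpolation=cv2.INTER_CUBIC); c[:400,400:]=cv2.resize(b,None,fx=4,fy=4,interpolation=cv2.INTER_CUBIC)
cv2.imwrite('pics/c7.png',c)
```

```text
pos [0.6145 0.0227 0.2367] phi 86.8 down -1.0 tool-shift [-0.0002 -0.0008  0.0692]
[-0.93651281 -0.02947164  0.39024358]
295 191
```

View pics/c7.png

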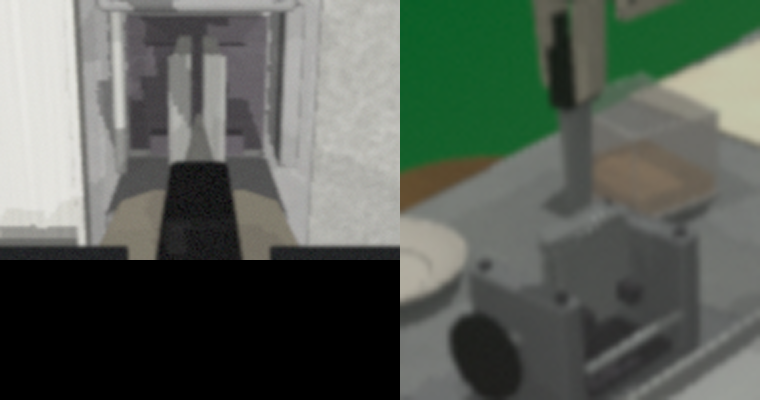

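The tip is centred over the slot to within about 1 mm. I'll go down to just before the expected contact.

Emit:
{"api": "apply_moves", "payload": {"steps": [[[0, -0.0007, 0.008], [0, 0, 0], 255], [[0, 0, 0.008], [0, 0, 0], 255], [[0, 0, 0.006], [0, 0, 0], 255], [[0, 0, 0.006], [0, 0, 0], 255], [[0, 0, 0], [0, 0, 0], 255], [[0, 0, 0], [0, 0, 0], 255]]}}

```text
time_s: 21.7
eef_pos: [0.6137, 0.0223, 0.2074]
ee_rot: [0.727, 0.687, 0.0, 0.0]
contact_force: [0.3, 0.7, -1.0]
finger_gap: 0.0178
finger_force: 30.0
```

Emit:
{"api": "apply_moves", "payload": {"steps": [[[0, 0, 0.006], [0, 0, 0], 255], [[0, 0, 0.006], [0, 0, 0], 255], [[0, 0, 0.004], [0, 0, 0], 255], [[0, 0, 0], [0, 0, 0], 255], [[0, 0, 0], [0, 0, 0], 255]]}}

```text
time_s: 22.32
eef_pos: [0.6136, 0.0223, 0.1913]
ee_rot: [0.727, 0.687, 0.0, 0.0]
contact_force: [0.7, 0.2, -1.2]
finger_gap: 0.0178
finger_force: 30.0
```

Emit:
{"api": "apply_moves", "payload": {"steps": [[[0, 0, 0.003], [0, 0, 0], 255], [[0, 0, 0.003], [0, 0, 0], 255], [[0, 0, 0], [0, 0, 0], 255], [[0, 0, 0], [0, 0, 0], 255]]}}

```text
time_s: 22.82
eef_pos: [0.6136, 0.0223, 0.1851]
ee_rot: [0.727, 0.687, -0.0, -0.0]
contact_force: [-0.5, -0.0, -1.2]
finger_gap: 0.0179
finger_force: 30.0
```

Run:
```python
from h import *
rel([.6138,.0225,.1675]); d=grab('wrist','w8')
for k in range(4): print(bot.get_state()['contact_force'].round(2)); grab('wrist','w8b')
s=grab('side','s8')
g=cv2.cvtColor(d['pixels'],cv2.COLOR_RGB2GRAY)
for v in(145,155,165,175):print(v,g[v,295:345])
```

```text
pos [0.6136 0.0223 0.1851] phi 86.76 down -1.0 tool-shift [0.0002 0.0002 0.0176]
[ 0.51  1.06 -1.21]
[-0.24  0.02 -2.14]
[-1.57  1.4  -1.51]
[-0.54  0.07 -1.93]
145 [63 65 59 62 64 62 62 63 63 62 64 61 63 62 62 67 64 61 63 65 61 63 63 60
 61 61 63 62 66 60 69 71 75 72 67 66 61 65 63 62 64 68 76 86 90 90 90 89
 89 90]
155 [ 64  68  66  64  65  66  63  68  65  65  64  68  78  91 102 100 101  97
 104  97  93  81  65  61  62  62  65  75  91  98  97 100 100 100  99  96
  94  93  85  89  88  88  89  85  87  86  87  90  87  88]
165 [ 80  76  72  73  75  73  68  68  69  76  89 104 102 104 100  99 101 103
 104 101  93  76  64  63  64  65  66  73  82  96 101 100 102  99 102 104
 105 110 104 102  98  96  96  96  97  96  99  99 100 102]
175 [ 74  71  68  68  65  71  83 110 120 124 125 127 128 127 125 122 126 126
 124 118 100  75  65  59  60  63  62  76  95 115 123 125 123 125 123 123
 127 123 124 127 142 150 133 105  95  96  98  98  97  97]
```

```bash
cat >> h.py <<'E'
def slot(n,T):
    d=grab('wrist',n); g=cv2.GaussianBlur(cv2.cvtColor(d['pixels'],cv2.COLOR_RGB2GRAY),(1,5),0).astype(float); z=d['cam_to_world'][2,3]-.13; W=[]
    for v in range(158,178,2):
        lo=g[v,318:321].mean(); e=[]
        for sgn,ref in((-1,g[v,308:313].mean()),(1,g[v,326:331].mean())):
            h=(lo+ref)/2; a=319
            while g[v,a]<h:a+=sgn
            e.append(a-sgn*(g[v,a]-h)/(g[v,a]-g[v,a-sgn]))
        A,B=(plane(d,x,v,.13) for x in e); W.append([*e,1e3*np.linalg.norm(A-B)])
    print('slot',np.median(W,0).round(2)); F=[]
    for k in range(4): F.append(bot.get_state()['contact_force']); viewer.grab_frame('wrist')
    print('F',np.mean(F,0).round(2),'z',bot.get_state()['eef_pos'][2].round(4))
E
python3 -c "
from h import *
slot('w9',0)"
```

```text
slot [315.41 322.8    5.75]
F [ 0.16 -0.22 -1.01] z 0.1852
```

Emit:
{"api": "apply_moves", "payload": {"steps": [[[0, 0, 0.003], [0, 0, 0], 255], [[0, 0, 0.003], [0, 0, 0], 255], [[0, 0, 0], [0, 0, 0], 255], [[0, 0, 0], [0, 0, 0], 255]]}}

```text
time_s: 23.88
eef_pos: [0.6136, 0.0223, 0.1791]
ee_rot: [0.727, 0.687, -0.0, -0.0]
contact_force: [-0.2, 0.0, -0.6]
finger_gap: 0.018
finger_force: 30.0
```

```bash
python3 -c "
from h import *
slot('w10',0)"
```

```text
slot [315.47 322.86   5.52]
F [ 0.22  0.04 -1.42] z 0.1792
```

Emit:
{"api": "apply_moves", "payload": {"steps": [[[0, 0, 0.003], [0, 0, 0], 255], [[0, 0, 0.003], [0, 0, 0], 255], [[0, 0, 0], [0, 0, 0], 255], [[0, 0, 0], [0, 0, 0], 255]]}}

```text
time_s: 24.62
eef_pos: [0.6135, 0.0223, 0.1729]
ee_rot: [0.727, 0.687, -0.0, -0.0]
contact_force: [0.1, 0.5, -2.2]
finger_gap: 0.0178
finger_force: 30.0
```

```bash
python3 -c "
from h import *
slot('w11',0)"
```

```text
slot [315.08 323.11   5.86]
F [-0.12  0.13 -2.82] z 0.1731
```

Emit:
{"api": "apply_moves", "payload": {"steps": [[[0, 0, 0.003], [0, 0, 0], 255], [[0, 0, 0.003], [0, 0, 0], 255], [[0, 0, 0], [0, 0, 0], 255]]}}

```text
time_s: 25.25
eef_pos: [0.6135, 0.0223, 0.1668]
ee_rot: [0.727, 0.687, -0.0, -0.0]
contact_force: [0.2, -0.2, -1.4]
finger_gap: 0.0179
finger_force: 30.0
```

```bash
python3 -c "
from h import *
slot('w12',0)
s=grab('side','s12');u,v=proj(s,[.6138,.0225,.15]).astype(int)
b=cv2.cvtColor(s['pixels'],cv2.COLOR_RGB2BGR)[v-50:v+50,u-45:u+45]
im=cv2.cvtColor(load('w12')['pixels'],cv2.COLOR_RGB2BGR)[135:215,270:370]
c=np.zeros((400,760,3),np.uint8); c[:320,:400]=cv2.resize(im,None,fx=4,fy=4,interpolation=cv2.INTER_CUBIC); c[:400,400:]=cv2.resize(b,None,fx=4,fy=4,interpolation=cv2.INTER_CUBIC)
cv2.imwrite('pics/c12.png',c)
"
```

```text
slot [314.91 323.44   6.  ]
F [-0.48  0.37 -2.42] z 0.1669
```

View pics/c12.png

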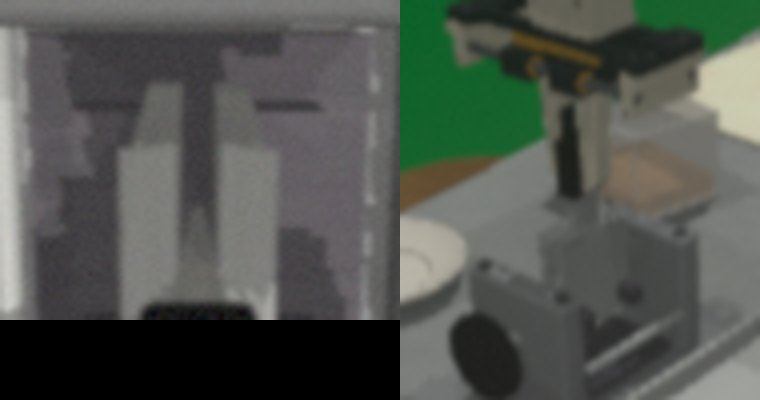

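The wrist crop shows the blade going into the slot, at crop (198,250). My rows included the lower end faces of the plates, so I'll measure again at fixed world y on the lips.

```bash
cat >> h.py <<'E'
def slot2(n):
    d=load(n); g=cv2.GaussianBlur(cv2.cvtColor(d['pixels'],cv2.COLOR_RGB2GRAY),(1,3),0).astype(float); W=[]
    for y in np.arange(.044,.0545,.001):
        u0,v=proj(d,[.6137+(y-.0217)*.0555,y,.13]); v=int(round(v)); u0=int(round(u0))
        lo=g[v,u0-1:u0+2].mean(); e=[]
        for s in(-1,1):
            ref=np.median(g[v,sorted((u0+s*7,u0+s*12))[0]:sorted((u0+s*7,u0+s*12))[1]]); h=(lo+ref)/2; a=u0
            while g[v,a]<h and abs(a-u0)<15:a+=s
            e.append(a-s*(g[v,a]-h)/(g[v,a]-g[v,a-s]))
        A,B=(plane(d,x,v,.13) for x in e); W.append([v,A[0]-(y-.0217)*.0555,B[0]-(y-.0217)*.0555,1e3*np.linalg.norm(A-B)])
    print(n,np.median(W,0).round(4))
E
python3 -c "
from h import *
for n in('w6','w7','w8','w9','w10','w11','w12'):slot2(n)
F=[]
for k in range(12): F.append(bot.get_state()['contact_force']); viewer.grab_frame('top')
print(np.mean(F,0),np.std(F,0),bot.get_state()['time_s'])
"
```

```text
w6 [93.      0.6113  0.6167  5.4813]
w7 [167.       0.6112   0.6169   5.765 ]
w8 [178.       0.6109   0.6167   5.8449]
w9 [178.       0.6109   0.6167   5.8389]
w10 [179.       0.611    0.6168   5.7967]
w11 [181.       0.6105   0.6168   6.2365]
w12 [183.       0.6103   0.6171   6.7582]
[-0.19782194  0.31029318 -3.49970179] [0.48082449 0.38698819 0.51881301] 26.15
```

The lip gap held at 5.8 mm until z=0.179, then opened by 0.44 and 0.96 mm, so the plate has moved about 1 mm. 8 mm more should give about 2 mm.

Emit:
{"api": "apply_moves", "payload": {"steps": [[[0, 0, 0.002], [0, 0, 0], 255], [[0, 0, 0.002], [0, 0, 0], 255], [[0, 0, 0.002], [0, 0, 0], 255], [[0, 0, 0.002], [0, 0, 0], 255], [[0, 0, 0], [0, 0, 0], 255], [[0, 0, 0], [0, 0, 0], 255]]}}

```text
time_s: 26.9
eef_pos: [0.6135, 0.0223, 0.1589]
ee_rot: [0.727, 0.687, -0.0, -0.0]
contact_force: [-0.1, 0.2, -0.2]
finger_gap: 0.0178
finger_force: 30.0
```

```bash
python3 -c "
from h import *
grab('wrist','w13');slot2('w13');grab('wrist','w14');slot2('w14');grab('top','t14');grab('side','s14')
rel([0,0,0]);s=bot.get_state();print(s['contact_force'],s['moment'],s['time_s'])
a=load('w14')['pixels'];im=cv2.cvtColor(a,cv2.COLOR_RGB2BGR)[135:215,270:370];cv2.imwrite('pics/c14.png',cv2.resize(im,None,fx=6,fy=6,interpolation=cv2.INTER_CUBIC))
"
```

```text
w13 [186.       0.6097   0.6177   8.0636]
w14 [186.       0.6098   0.6178   8.1203]
pos [0.6135 0.0223 0.159 ] phi 86.76 down -1.0 tool-shift [-0.057  -0.6112  0.1592]
[-0.35684665  0.913787   -1.30455208] [-0.00809042 -0.04684079 -0.04529838] 27.1
```

View pics/c14.png

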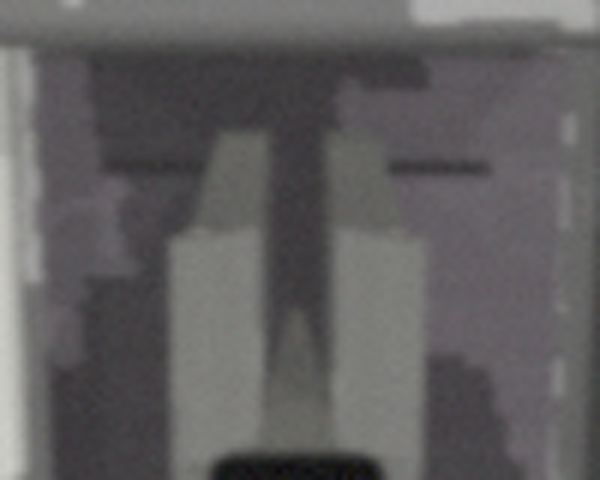

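The gap is now 8.1 mm, so the plate has moved about 2 to 3 mm. The blade is upright and held at 30 N, so I'm handing in.

```bash
python3 -c "
from h import *
print(ticket.hand_in())"
```

```text
the job is handed in; nothing more can be done
None
```

I handed the job in at about 27 s of the 72 s allowed. Both cartons are in the tote, and the gauge is held upright in the throat with the front plate pushed back about 2–3 mm by camera estimate; the hand-in returned no verdict.

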